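# Seal a gel tray in the caster with the end dam

### The arm

A 6-joint arm with a two-finger parallel gripper is mounted at the origin on the work surface. World frame = base frame: x ahead of the robot, y to its left, z up, the work surface at z = 0. Lengths are in m, angles in rad, forces in N, time in s.
With the tool pointing down it reaches from about 0.25 to 0.725 m from the base axis. Payload 9.7 kg.
Tool frame: the origin (TCP) lies midway between the tips of the shut fingers; the grasp point (between the pads) lies 19 mm behind it; z points along the fingers, y is the line along which they close (so a half turn about z gives the same grasp; the last joint's range is limited). The gripper opens to 85 mm and grips with 20 to 120 N. Pads are 22 mm wide; open, the fingers measure 114 mm over their backs; the gripper's body (76 mm by 85 mm) begins 54 mm behind the grasp point. The pads swing forward as they close: fully open they stand 13 mm farther back than shut.
Start: joints at [-1.202, 0.087, 0.176, 1.66, 0, 1.571], TCP at [0.198, -0.513, 0.231] pointing down, gripper open.
Joint ranges: [-3.13, 3.13], [-0.85, 1.81], [-1.15, 1.24], [-2.2, 2.28], [-1.44, 1.52], [-3.14, 3.14]. Speed limits (rad/s): [2.22, 2.22, 2.57, 3.14, 3.14, 3.14].

### API

Orientations are given as [roll, pitch, yaw] about the fixed x, y, z axes, in that order (R = Rz(yaw) Ry(pitch) Rx(roll)).
In Python, from bench import robot gives the robot as it stands.
- The arm moves only by the tool drive_tool, never from a script. Its argument "increments" is one flat list of numbers, 5 for each row, row after row: the finger opening in mm, from 0 to 85.4, then the shift along the world's x, y, z each as a share of 0.15 m, from -1 to 1, then the turn about the world's z as a share of 1.5 rad, from -1 to 1. In form: [jaw, x, y, z, roll, jaw, x, y, z, roll, ...]. A call has 1 to 8 rows; each row shifts and turns the commanded pose from where the row before left it; what a row does not reach is not made up. A row lasts 1/12 s, in which the tool goes at most 41.7 mm and 7.16 degrees, less where a joint would pass 70% of its speed; a pose out of reach is approached as far as the arm can. A call with a number of a shift or a turn outside -1 to 1 is refused whole. A call with a gripper value outside its range is refused whole. The fingers move at their own pace and stop on an object; "grip_force" is the grip in N (left out, the last holds). Time passes only in rows, so rows that do not move let the fingers close. It gives the time, the measured TCP pose, the force, the opening and the grip force at its end, in the units of the state.
- robot.state(): the state, without advancing time (a new reading comes with each control period).
- robot.capture(name): name is "scene" or "top" or "wrist"; returns (picture, depth): 384x512x3 uint8, red, green, blue; 384x512 float32, m along the optical axis (not along the pixel's ray), 0 where there is no reading.
- robot.get_calibration(name): a dict with "fx", "fy", "cx", "cy" (pixels), "xyz" and "rotation" of the camera in the world. Camera axes: x right, y up, looking along -z (the intrinsics and any distortion apply to the point x, -y, -z); pixel columns grow to the right and rows downward; lengths in m; the calibration is good to about 2 mm. A picture is of the moment at which its call begins: read the wrist's pose just before it. get_calibration takes no time and is no camera call; for the wrist camera it gives the pose at the moment of the call.
- robot.finish_job(): hands the job in; it is judged then, once.
Trained networks look in the newest picture that a camera, given by its name, has taken for a name from the list of things; names that differ only in an ending like _2 or _b are one class to them, and where a whole thing is asked for, a point or a joint stands for the part that bears it (a point fixed in the world has none). Each returns a list of dicts, best first, with "confidence" (0 to 1); they miss things now and then, are a little off and sometimes report something else, mostly with a low value. They report only what shows in the picture. A call takes as long as a camera call. They do not tell look-alikes from the thing itself.
- robot.cut_out(camera, thing): "pixels" (384x512 bool, what is visible of it) and "bbox" ([left, top, width, height] in pixels, round what is visible of it).
The state is a dict: "t": time; "joint_positions": joint angles; "qd": joint speeds; "joint_torque": joint torques, N m; "position": TCP position; "orientation": TCP orientation; "contact_force": force on the tool from outside, world axes, zero at the start; "ft_torque": the same for the moment, N m; "opening": finger opening in m; "grip_force": force on a finger pad.
Only numpy, scipy, OpenCV 4.12 (cv2) and the standard library are available. Lean on these libraries where they do the work, as an engineer would, in place of code of your own. Each camera call takes 0.05 s, during which the arm holds its last target. There are 200 camera calls.

### The job

A gel is about to be poured into the shortest tray of the three-bay gel caster. Take the white end dam from the bench by its upright rib, lower it to the floor of the one bay whose gap behind the tray is wide enough for it (the bay of the shortest tray), and slide it up against that tray so that the tray is pressed flush, square and firmly into the rubber gasket strip of the end wall, clearly squeezing the strip but not forcing it. Finish while holding: keep the dam gripped and pushing, for nothing else keeps the seal shut; leave the other two trays and everything else on the bench as they are.

Things in the scene. Friction and masses are not known exactly. Their poses are not given: they have to be found in the camera images.
- gasket_line (a point): Point of the gel caster, a grey block 156 x 262 mm (292 over its side lugs), 44 mm high, fixed, with three equal open-topped bays side by side. It lies on the bay floor, 20 mm above the bench, on the middle bay's centre line, at the free face of the gasket strip on the end wall away from the robot. x points along the bays into the gasket, y across the bays, z up.
- bay_middle (a point): Centre of the middle bay's floor, 56 mm from gasket_line along -x, same axes. The other bays' centres are at y = -84 and +84 mm. Each bay is 76 mm wide, dividers 8 mm thick, and 112 mm long from the free gasket face to the inside of the opposite wall, which is 10 mm thick. All walls stand 24 mm above the bay floor.
- gasket0 (a joint): Squeeze of the black gasket strip (74 mm wide, 20 mm high) of the bay at y = -84 mm: 0 when free, growing along x as a tray is pressed into it; springy, 4 N per mm, hard at 0.004 m.
- gasket1 (a joint): Squeeze of the black gasket strip (74 mm wide, 20 mm high) of the bay at y = 0: 0 when free, growing along x as a tray is pressed into it; springy, 4 N per mm, hard at 0.004 m.
- gasket2 (a joint): Squeeze of the black gasket strip (74 mm wide, 20 mm high) of the bay at y = +84 mm: 0 when free, growing along x as a tray is pressed into it; springy, 4 N per mm, hard at 0.004 m.
- tray_short_end (a point): Shortest tray, clear plastic, 70 mm long (x), 70 wide, 20 high, 75 g: 4 mm floor, two 4 mm side walls, open ends. Lies loose in one of the bays (which varies), 1 to 5 mm short of the gasket, perhaps askew, leaving a gap of 36 to 41 mm to the opposite wall. Point: middle of its gasket end, 10 mm above its underside; x to the gasket, y across, z up; other end at x = -70 mm.
- dam_grip (a point): End dam, loose white plastic, about 130 g, upright on the bench left or right of the caster: body 30 mm thick (x), 66 wide (y), 26 high; centred on it a grip rib 16 thick (x), 44 wide (y), 42 tall (68 mm in all). Its two broad faces are alike. Point: on the rib's centre line, 50 mm above the dam's underside, 18 mm below the rib's top; x across the thickness, y along the rib, z up.
- tray_mid_end (a point): A tray like the short one but 86 mm long, in another bay; the gap behind it is under 26 mm, too narrow for the dam. The point and axes are as on the short tray. To be left alone.
- tray_long_end (a point): A tray like the short one but 100 mm long, in the remaining bay; the gap behind it is under 12 mm. The point and axes are as on the short tray. To be left alone.
- beaker: Glass beaker, 72 mm across, 95 mm high, on the other side of the caster from the dam. Origin at the centre of its underside. A bystander.
- bottle_blue: Blue reagent bottle with a black cap, 68 mm across, 150 mm high. A bystander.
- bottle_red: Red reagent bottle with a black cap, 72 mm across, 170 mm high. A bystander.
- comb: Flat white gel comb, 62 x 30 x 4 mm, lying on the bench. A bystander.
- marker: Marker pen, 135 mm long, 14 mm thick, lying on the bench. A bystander.
- tube_rack: White rack of capped micro tubes, 75 x 105 mm, 45 mm high. A bystander.
- petri_stack: Stack of three clear petri dishes, 88 mm across, 45 mm high. A bystander.
Things that resemble listed ones, but are neither listed nor needed, are in the scene too. What is shaped like the part that bears dam_grip but pink or yellow is not meant. Leave any pink or yellow look-alike of the part that bears tray_short_end alone.

How it is judged:
On the way:
1. the dam stands on the bay floor in the gap behind the shortest tray, upright (z of dam_grip in the frame of gasket_line below 0.054 m and x of dam_grip in the frame of gasket_line above -0.1 m and x of dam_grip in the frame of tray_short_end below -0.082 m and y of dam_grip in the frame of tray_short_end between -0.012 and 0.012 m and angle between dam_grip's own z axis and vertical below 0.08 rad), for 0.1 s.
At the end, for the whole second after the job is handed in: Still held for the last second: dam upright on the bay floor behind the shortest tray, gripped (12 N) and pushing it with over 3 N; that tray flat, square to the gasket (0.025 rad), squeezing it over 1.2 mm, untouched by the arm; other trays within 8 mm and bystanders within 30 mm of their start (x of tray_short_end in the frame of gasket_line above 0.0012 m and angle between the x axis of tray_short_end and the x axis of gasket_line, either way round below 0.025 rad and angle between tray_short_end's own z axis and vertical below 0.03 rad and z of tray_short_end in the frame of gasket_line below 0.0125 m and z of dam_grip in the frame of gasket_line below 0.055 m and angle between dam_grip's own z axis and vertical below 0.08 rad and angle between the x axis of dam_grip and the x axis of gasket_line, either way round below 0.08 rad and x of dam_grip in the frame of tray_short_end between -0.089 and -0.08 m and y of dam_grip in the frame of tray_short_end between -0.012 and 0.012 m and contact force between dam and tray_short above 3 N and contact force between the fingers and dam above 12 N and contact force between the arm and tray_short below 0.5 N and distance of each of tray_mid_end, tray_long_end from where it was at the start of the episode below 0.008 m); the arm keeps its last pose, push and grip.
It fails at once if the tray is forced: the dam pushes it with more than 45 N (contact force between dam and tray_short above 45 N).
It fails at once if another tray is shifted by more than 15 mm (distance of any of tray_mid_end, tray_long_end from where it was at the start of the episode above 0.015 m).
It fails at once if a bystander is shoved by more than 30 mm (distance of any of beaker, bottle_blue, bottle_red, comb, marker, tube_rack, petri_stack from where it was at the start of the episode above 0.03 m).
It also fails if it takes over 45 s, if anything falls off the work surface, if the arm or the gripper's body presses on something with over 40 N, if the wrist force passes 120 N, or if a joint passes its speed limit or range.

## Working session

There is one attempt and no reset: what is moved stays moved. The work goes in short steps, Python scripts to look and compute and a tool call to move; the robot and the scene stay as the last step left them, time stands still between calls to the robot, and variables do not carry over. Pictures are saved under pics/ and viewed, at most 10 in all, crops included, and the job is handed in when it is done.

Besides the shell and the picture viewer there is one more tool, called after "Call:" as a command line: name --argument value ..., lists and objects as JSON in quotes. drive_tool: Moves the arm, as the interface text tells. Its arguments: {"type":"object","properties":{"increments":{"type":"array","items":{"type":"number"}},"grip_force":{"type":"number"}},"required":["increments"]}

```bash
mkdir -p pics; cat > h.py <<'E'
import numpy as np, cv2
from bench import robot
def world(cam,cal,us,vs,d):
    x=(us-cal['cx'])/cal['fx']*d; y=-(vs-cal['cy'])/cal['fy']*d
    P=np.stack([x,y,-d],-1)
    return P@np.array(cal['rotation']).T+np.array(cal['xyz'])
def cloud(cam):
    im,d=robot.capture(cam); cal=robot.get_calibration(cam)
    v,u=np.mgrid[:384,:512]
    W=world(cam,cal,u,v,d); W[d==0]=np.nan
    return im,d,W,cal
E
python3 - <<'E'
from h import *
out=[]
for c in ('top','scene'):
    im,d,W,cal=cloud(c); np.savez(c,im=im,d=d,W=W); 
    print(c,{k:np.round(v,3).tolist() for k,v in cal.items()})
    for t in ('dam_grip','tray_short_end','tray_mid_end','tray_long_end','beaker'):
        for r in robot.cut_out(c,t):
            m=r['pixels']; print(c,t,round(r['confidence'],2),r['bbox'],np.round(np.nanmedian(W[m],0),3), im[m].mean(0).astype(int))
    cv2.imwrite(f'pics/{c}.png',cv2.resize(im[:,:,::-1],(800,600)))
print(robot.state()['t'])
E
```

```text
Traceback (most recent call last):
  File "h.py", line 10, in cloud
    W=world(cam,cal,u,v,d); W[d==0]=np.nan
  File "h.py", line 6, in world
    return P@np.array(cal['rotation']).T+np.array(cal['xyz'])
           ~~~~~~~~~~~~~~~~~~~~~~~~~~~~~^~~~~~~~~~~~~~~~~~~~~
ValueError: operands could not be broadcast together with shapes (384,512) (3,)
```

```bash
cat > h.py <<'E'
import numpy as np, cv2
from scipy.spatial.transform import Rotation
from bench import robot
def world(cal,us,vs,d):
    x=(us-cal['cx'])/cal['fx']*d; y=-(vs-cal['cy'])/cal['fy']*d
    P=np.stack([x,y,-d],-1)
    return P@Rotation.from_euler('xyz',cal['rotation']).as_matrix().T+np.array(cal['xyz'])
def cloud(cam):
    cal=robot.get_calibration(cam); im,d=robot.capture(cam)
    v,u=np.mgrid[:384,:512]
    W=world(cal,u,v,d); W[d==0]=np.nan
    return im,d,W,cal
E
python3 - <<'E'
from h import *
out=[]
for c in ('top','scene'):
    im,d,W,cal=cloud(c); np.savez(c,im=im,d=d,W=W); 
    print(c,{k:np.round(v,3).tolist() for k,v in cal.items() if k!='name'})
    for t in ('dam_grip','tray_short_end','tray_mid_end','tray_long_end','beaker'):
        for r in robot.cut_out(c,t):
            m=r['pixels']; print(c,t,round(r['confidence'],2),r['bbox'],np.round(np.nanmedian(W[m],0),3), im[m].mean(0).astype(int))
    cv2.imwrite(f'pics/{c}.png',cv2.resize(im[:,:,::-1],(800,600)))
print(robot.state()['t'])
E
```

```text
top {'fx': 439.615, 'fy': 439.615, 'cx': 260.571, 'cy': 193.646, 'xyz': [0.394, 0.024, 1.111], 'rotation': [0.151, 0.002, -1.581]}
top dam_grip 0.87 [416.3, 227.0, 26.4, 27.8] [ 0.441 -0.388  0.031] [114  76  93]
top dam_grip 0.66 [403.3, 272.4, 29.9, 19.7] [ 0.343 -0.346  0.03 ] [125 120  54]
top tray_short_end 0.84 [268.9, 106.2, 34.8, 31.5] [ 0.754 -0.041  0.005] [147 110 131]
top tray_short_end 0.83 [230.5, 174.9, 29.1, 24.9] [0.579 0.068 0.025] [145 145 147]
top tray_short_end 0.78 [203.0, 252.8, 28.5, 33.7] [0.38  0.136 0.005] [154 154  76]
top tray_mid_end 0.57 [259.8, 170.2, 32.7, 36.0] [ 0.574 -0.017  0.025] [146 146 149]
top tray_long_end 0.79 [298.5, 169.3, 25.7, 42.4] [ 0.564 -0.1    0.025] [145 145 148]
top beaker 0.63 [128.9, 235.5, 36.9, 32.0] [0.424 0.306 0.042] [101 104 105]
scene {'fx': 369.174, 'fy': 369.174, 'cx': 263.376, 'cy': 188.048, 'xyz': [0.939, -0.415, 1.054], 'rotation': [0.535, 0.005, 0.731]}
scene dam_grip 0.69 [162.0, 228.4, 14.2, 22.9] [ 0.447 -0.293  0.029] [131 129 131]
scene dam_grip 0.66 [134.7, 254.7, 16.3, 27.2] [ 0.456 -0.396  0.03 ] [128  86 104]
scene dam_grip 0.56 [117.6, 221.7, 24.2, 27.8] [ 0.353 -0.358  0.031] [125 114  47]
scene tray_short_end 0.84 [269.7, 175.7, 27.1, 27.5] [0.582 0.075 0.026] [147 147 150]
scene tray_short_end 0.67 [237.8, 140.2, 27.3, 21.7] [0.382 0.131 0.005] [153 149  67]
scene tray_mid_end 0.94 [243.9, 190.7, 36.0, 31.1] [ 0.577 -0.01   0.025] [147 146 149]
scene tray_mid_end 0.44 [220.4, 155.6, 29.3, 23.2] [0.398 0.036 0.012] [58 59 60]
scene tray_mid_end 0.39 [283.9, 197.6, 4.6, 7.5] [0.623 0.045 0.041] [73 74 75]
scene tray_long_end 0.96 [224.8, 205.2, 40.8, 38.9] [ 0.568 -0.097  0.025] [149 148 151]
scene tray_long_end 0.46 [346.0, 95.7, 26.1, 46.6] [0.616 0.411 0.098] [93 55 52]
scene beaker 0.75 [283.3, 105.2, 18.3, 31.4] [0.428 0.291 0.064] [107 112 114]
scene beaker 0.45 [269.6, 205.1, 17.7, 19.3] [ 0.625 -0.004  0.042] [81 82 84]
0.65
```

View pics/top.png

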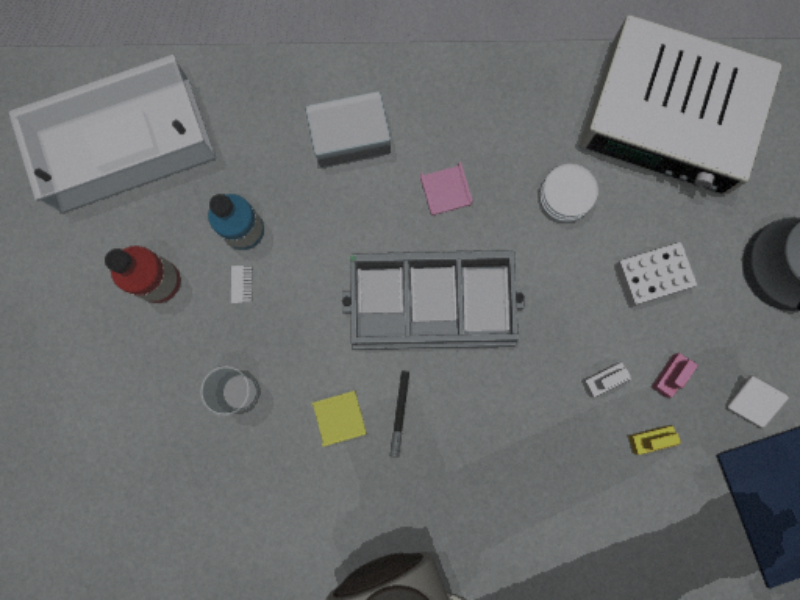

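View pics/scene.png

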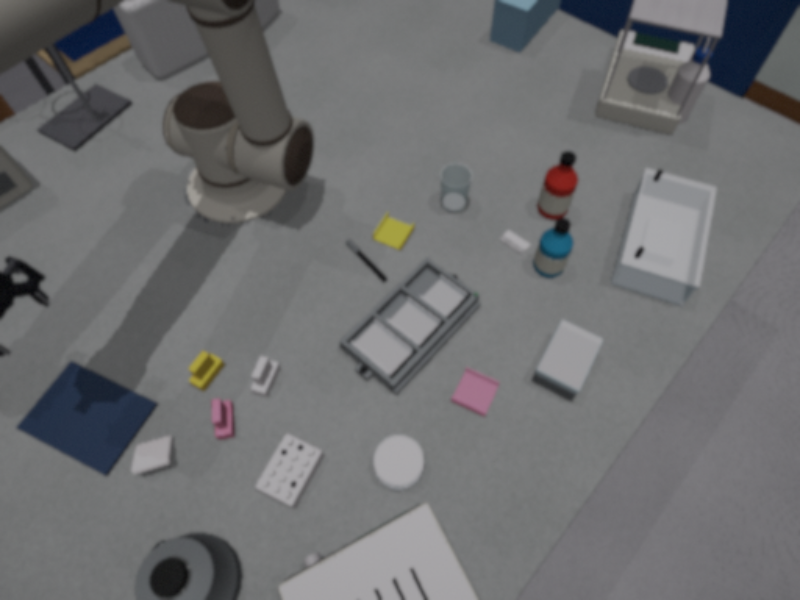

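```bash
python3 - <<'E'
from h import *
z=np.load('top.npz'); im,W=z['im'],z['W']
def rect(m,n):
    p=W[m][:,:2]; r=cv2.minAreaRect((p*1000).astype(np.float32)); print(n,m.sum(),np.round(r,1).tolist() if 0 else r)
box=np.zeros(im.shape[:2],bool); box[228:260,370:410]=1
h=W[...,2]
rect(box&(h>.012),'dam all'); rect(box&(h>.05),'rib'); print(np.nanmax(h[box]))
box[:]=0; box[155:230,222:335]=1
rect(box&(h>.036),'caster rim')
x0,y0=370,225
cv2.imwrite('pics/crop.png',cv2.resize(im[215:300,360:470,::-1],(660,510),interpolation=cv2.INTER_CUBIC))
c=robot.get_calibration('wrist'); s=robot.state()
print(c['xyz'],c['rotation'],s['position'],s['orientation'],s['opening'],c['fx'],c['cx'],c['cy'])
E
```

```text
dam all 360 ((435.5863952636719, -288.42547607421875), (29.57305908203125, 66.77055358886719), 25.074289321899414)
rib 145 ((436.02935791015625, -289.468994140625), (15.641204833984375, 45.222320556640625), 25.143280029296875)
0.07249250383450612
caster rim 2339 ((567.5255126953125, -16.142440795898438), (143.46446228027344, 261.4402160644531), 0.5955524444580078)
[ 0.27561059 -0.48293557  0.37410361] [-3.28375194e-01  3.41727684e-04 -1.20277690e+00] [ 0.19825655 -0.5130395   0.23131761] [3.14152119e+00 1.58837491e-05 3.68791780e-01] 0.08558530779438671 280.53873478149285 261.08668667827476 185.51523794549342
```

View pics/crop.png

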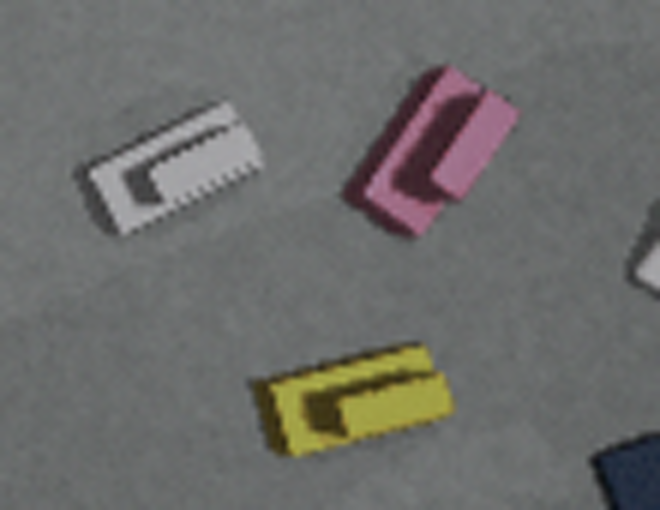

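The white dam with the tall rib (512-px top view ≈ (389,243)) is the one wanted. The look-alikes are the pink dam at (433,240), the yellow dam at (419,282) and a plain white block at (485,257). The shortest tray is in the left bay (≈(243,187)), which has the widest gap.

Call:
drive_tool --increments '[85, 0.2, 0.187, 0, -0.08, 85, 0.2, 0.187, 0, -0.08]' --grip_force 40

```text
t: 0.82
position: [0.255, -0.4598, 0.2308]
orientation: [-3.141, 0.0, 0.132]
contact_force: [0.6, -0.5, 0.2]
opening: 0.0852
grip_force: 0.0
```

```bash
python3 -c "
from h import *
s=robot.state();print(s['joint_positions'],s['position'],s['orientation'],s['t'])"
```

```text
[-1.06437484e+00  2.90892271e-02  1.14487872e-01  1.65674583e+00
 -1.96718164e-05  1.94474388e+00] [ 0.25504093 -0.45981823  0.23084176] [-3.14108705e+00  2.19535965e-04  1.32473994e-01] 0.8167
```

Call:
drive_tool --increments '[85, 0.16, 0.15, 0, 0.08, 85, 0.16, 0.15, 0, 0.08, 85, 0.16, 0.15, 0, 0.08, 85, 0.16, 0.15, 0, 0.08, 85, 0.16, 0.15, 0, 0.08, 85, 0.16, 0.15, 0, 0.08, 85, 0.16, 0.15, 0, 0.08, 85, 0.08, 0.09, 0, 0.08]'

```text
t: 1.48
position: [0.4374, -0.2866, 0.2312]
orientation: [3.141, -0.001, 1.108]
contact_force: [0.7, -0.4, 0.1]
opening: 0.0848
grip_force: 0.0
```

Call:
drive_tool --increments '[85, 0, 0, 0, 0.08, 85, 0, 0, 0, 0.08, 85, 0, 0, 0, 0.08, 85, 0, 0, 0, 0.08, 85, 0, 0, 0, 0.08, 85, 0, 0, 0, 0.08, 85, 0, 0, 0, 0.08, 85, 0, 0, 0, 0.05]'

```text
t: 2.15
position: [0.4354, -0.2887, 0.2313]
orientation: [3.142, 0.0, 2.022]
contact_force: [-1.0, -0.4, 0.4]
opening: 0.0847
grip_force: 0.0
```

```bash
cat > dam.py <<'E'
from h import *
s=robot.state(); im,d,W,cal=cloud('wrist'); np.savez('w1',im=im,W=W)
print(s['position'],s['orientation'],s['t'],cal['xyz'])
h=W[...,2]; near=(np.hypot(W[...,0]-.436,W[...,1]+.289)<.06)
for lo,n in((.055,'rib'),(.012,'all')):
    m=near&(h>lo)&(h<.08)
    r=cv2.minAreaRect((W[m][:,:2]*1000).astype(np.float32)); print(n,m.sum(),r)
print(np.nanpercentile(h[near&(h>.06)],[5,50,95]))
cv2.imwrite('pics/w1.png',im[:,:,::-1])
E
python3 dam.py
```

```text
[ 0.43544612 -0.28874419  0.23132281] [3.14158113e+00 1.83572224e-05 2.02218505e+00] 2.15 [ 0.39929378 -0.21395071  0.37414261]
rib 546 ((436.3288269042969, -286.2816162109375), (15.765368461608887, 43.23466110229492), 25.723499298095703)
all 1254 ((436.2132568359375, -286.20208740234375), (29.714027404785156, 64.97284698486328), 25.203948974609375)
[0.25526693 0.30920856 0.32474371]
```

View pics/w1.png

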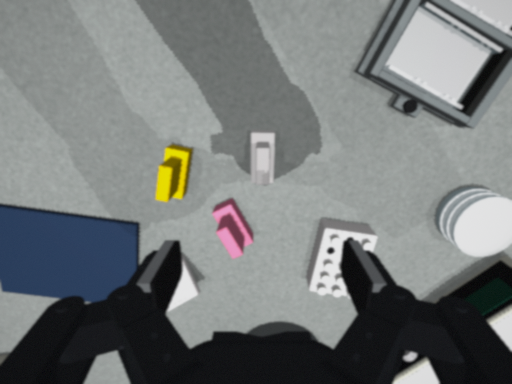

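The wrist picture shows the white dam upright at (262,157), clear of the pink one at (232,228) and the yellow one at (173,173). I'm descending on it.

Call:
drive_tool --increments '[85, 0.006, 0.017, -0.26, 0, 85, 0, 0, -0.26, 0, 85, 0, 0, -0.26, 0, 85, 0, 0, -0.26, 0, 85, 0, 0, -0.2, 0, 85, 0, 0, -0.08, 0, 85, 0, 0, 0, 0, 10, 0, 0, 0, 0]' --grip_force 50

```text
t: 2.87
position: [0.4366, -0.2864, 0.0344]
orientation: [3.141, 0.0, 2.015]
contact_force: [-0.1, 0.2, 0.5]
opening: 0.075
grip_force: 0.0
```

Call:
drive_tool --increments '[5, 0, 0, 0, 0, 5, 0, 0, 0, 0, 5, 0, 0, 0, 0, 5, 0, 0, 0, 0, 5, 0, 0, 0, 0, 5, 0, 0, 0, 0]'

```text
t: 3.37
position: [0.4368, -0.2864, 0.0341]
orientation: [3.141, 0.001, 2.016]
contact_force: [-0.6, 0.0, 4.7]
opening: 0.0152
grip_force: 53.6
```

Call:
drive_tool --increments '[5, 0, 0, 0.1, 0, 5, 0, 0, 0.25, 0, 5, 0, 0, 0.25, 0, 5, 0, 0.05, 0.25, 0, 5, 0.06, 0.25, 0.25, -0.06, 5, 0.06, 0.25, 0.1, -0.06, 5, 0.06, 0.25, 0, -0.06, 5, 0.06, 0.25, 0, -0.06]'

```text
t: 4.03
position: [0.4708, -0.136, 0.2062]
orientation: [3.139, 0.001, 1.65]
contact_force: [1.2, -0.6, -1.2]
opening: 0.015
grip_force: 52.8
```

Call:
drive_tool --increments '[5, 0.06, 0.25, 0, -0.05, 5, 0.06, 0.25, 0, -0.006, 5, 0.06, 0.15, 0, 0, 5, 0, 0, 0, 0, 5, 0, 0, 0, 0]'

```text
t: 4.45
position: [0.4974, -0.0385, 0.2045]
orientation: [-3.141, 0.0, 1.574]
contact_force: [0.7, -0.4, -1.3]
opening: 0.0158
grip_force: 52.9
```

```bash
cat > cas.py <<'E'
from h import *
s=robot.state(); im,d,W,cal=cloud('wrist'); np.savez('w2',im=im,W=W)
print(s['position'],s['orientation'],s['t'],s['opening'],s['grip_force'],s['contact_force'])
for t in ('tray_short_end','tray_mid_end'):
  for r in robot.cut_out('wrist',t):
    m=r['pixels']; print(t,r['confidence'],r['bbox'],np.nanmedian(W[m],0)); 
cv2.imwrite('pics/w2.png',cv2.resize(im[:,:,::-1],(800,600)))
E
python3 cas.py
```

```text
[ 0.49739278 -0.03845728  0.20450536] [-3.14084025e+00  7.45729407e-05  1.57443813e+00] 4.45 0.015787171004542088 52.86371290683746 [ 0.69773959 -0.42537012 -1.30085335]
tray_short_end 0.78 [305.2, 26.5, 78.9, 74.1] [0.58051188 0.07312084 0.02435158]
tray_short_end 0.78 [111.0, 0.0, 85.0, 41.7] [0.37762081 0.11808059 0.00462226]
tray_short_end 0.73 [435.8, 127.7, 71.0, 73.4] [ 0.75374031 -0.0403733   0.00435271]
tray_mid_end 0.71 [289.5, 110.3, 81.4, 69.4] [ 0.57403552 -0.01513668  0.02435964]
```

View pics/w2.png

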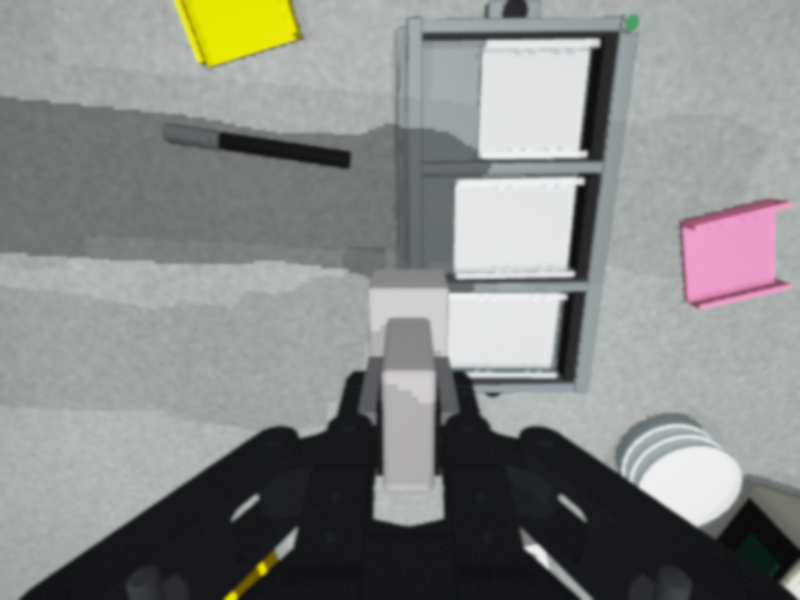

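```bash
python3 - <<'E'
from h import *
z=np.load('w2.npz'); W=z['W']; X,Y,Z=W[...,0],W[...,1],W[...,2]
reg=(Z<.06)&(X>.46)&(X<.68)&(Y>-.02)&(Y<.14)
rim=reg&(Z>.040)&(Z<.048)
print('rimz',np.nanmedian(Z[reg&(X<.52)&(Z>.038)]))
pc=lambda a:np.round(np.nanpercentile(a,[1,50,99])*1000,1) if a.size else None
for y in np.arange(0,.125,.01):
    s=(abs(Y-y)<.005)
    a=rim&s&(X<.54); b=rim&s&(X>.60)
    t=reg&s&(Z>.0225)&(Z<.027)&(X>.53)&(X<.63); g=reg&s&(Z>.016)&(Z<.0215)&(X<.56)&(X>.49)
    print('y',round(y,3),'near',pc(X[a]),'far',pc(X[b]),'tray',pc(X[t]),'floor',pc(X[g]))
for x in np.arange(.50,.63,.01):
    s=(abs(X-x)<.005); 
    print('x',round(x,3),'div',pc(Y[rim&s&(Y>.0)&(Y<.045)]),'left wall',pc(Y[rim&s&(Y>.1)]),'tray floor',pc(Y[reg&s&(Z>.0225)&(Z<.027)&(Y>.035)&(Y<.11)]),'gapfloor',pc(Y[reg&s&(Z>.016)&(Z<.0215)&(Y>.02)]))
E
```

```text
rimz 0.044085914890133776
y 0.0 near [496.8 501.1 506.5] far [618.5 628.2 638.1] tray [532.3 575.9 618.8] floor [491.  516.4 531. ]
y 0.01 near [496.7 502.  506.4] far [618.4 627.3 638. ] tray [531.9 575.3 618.7] floor [491.  517.2 531.1]
y 0.02 near [496.7 504.1 539.1] far [601.3 626.8 637.8] tray [531.8 586.5 618.5] floor [491.  519.4 559.1]
y 0.03 near [496.7 516.4 539.4] far [600.5 620.5 637.9] tray [619.2 625.8 626.9] floor [491.  522.4 558.5]
y 0.04 near [496.7 501.8 506. ] far [602.3 626.  637.4] tray [547.  575.9 618.3] floor [491.1 524.2 546.2]
y 0.05 near [496.6 501.2 505.9] far [617.9 627.1 637.5] tray [546.6 582.6 618.2] floor [490.6 524.  546. ]
y 0.06 near [496.6 501.1 505.8] far [617.8 627.  637.2] tray [546.3 581.6 618.1] floor [490.  523.6 545.5]
y 0.07 near [496.6 501.  505.6] far [617.8 626.7 637.2] tray [546.4 581.2 618. ] floor [490.1 523.4 545.8]
y 0.08 near [496.5 501.  505.5] far [617.6 626.9 637.1] tray [546.1 581.9 617.7] floor [490.1 522.2 545.5]
y 0.09 near [496.5 500.5 505.4] far [617.3 626.6 637.1] tray [546.3 580.7 617.7] floor [490.2 523.7 545.1]
y 0.1
[... 1122 characters left out ...]
1]
x 0.57 div [15.9 28.2 38.1] left wall [100.5 110.5 115.7] tray floor [ 40.5  71.1 107.9] gapfloor [ 20.3  32.3 130.7]
x 0.58 div [16.7 28.2 38.1] left wall [101.1 110.6 115.6] tray floor [ 40.9  72.1 108.1] gapfloor [ 21.5 124.5 130.8]
x 0.59 div [17.1 28.3 39.5] left wall [101.  110.5 115.7] tray floor [ 38.9  71.2 108.2] gapfloor [21.5 32.4 33.5]
x 0.6 div [17.8 28.4 38.1] left wall [101.1 110.7 115.9] tray floor [ 42.   72.2 108.4] gapfloor [21.5 32.4 33.5]
x 0.61 div [17.8 29.4 38.2] left wall [101.1 110.6 115.8] tray floor [ 41.   72.2 108.4] gapfloor [21.5 27.5 33.6]
x 0.62 div [ 0.1 24.3 44.2] left wall [100.1 108.9 115.9] tray floor [ 40.   69.8 108.5] gapfloor [ 21.6  67.6 101.4]
```

The wrist picture shows the left bay's gap running from its wall at x 0.506 to the tray's near edge at x 0.546 (40 mm), with the bay centre at y 0.069. I'm carrying the dam over it.

Call:
drive_tool --increments '[5, 0.048, 0.18, 0, 0.005, 5, 0.048, 0.18, 0, 0, 5, 0.048, 0.18, 0, 0, 5, 0.048, 0.18, 0, 0, 5, 0, 0, -0.25, 0, 5, 0, 0, -0.25, 0, 5, 0, 0, -0.2, 0, 5, 0, 0, 0, 0]'

```text
t: 5.27
position: [0.5229, 0.0669, 0.0935]
orientation: [-3.132, 0.001, 1.578]
contact_force: [-0.5, 0.1, -2.2]
opening: 0.0155
grip_force: 52.6
```

```bash
python3 - <<'E'
from h import *
s=robot.state(); im,d,W,cal=cloud('wrist'); np.savez('w3',im=im,W=W)
print(s['position'],s['orientation'],s['contact_force'],s['t'])
top=[]; im2,d2,W2,_=cloud('top'); im3,d3,W3,_=cloud('scene')
p=s['position']
for n,V in(('w',W),('t',W2),('s',W3)):
    X,Y,Z=V[...,0],V[...,1],V[...,2]
    body=(abs(X-p[0])<.03)&(abs(Y-p[1])<.05)&(abs(Z-(p[2]-.034+.026))<.004)
    print(n,body.sum(), np.round(np.percentile(V[body],[2,98],axis=0),4).tolist() if body.sum() else '')
cv2.imwrite('pics/w3.png',cv2.resize(im[:,:,::-1],(640,480)))
E
```

```text
[0.52289205 0.06693782 0.09353506] [-3.13231395e+00  1.19487172e-03  1.57771730e+00] [-0.5061863   0.13314826 -2.15397875] 5.2667
w 1640 [[0.5082, 0.0735, 0.0832], [0.5371, 0.0997, 0.088]]
t 0 
s 27 [[0.5156, 0.0314, 0.0816], [0.5439, 0.0919, 0.0893]]
```

View pics/w3.png

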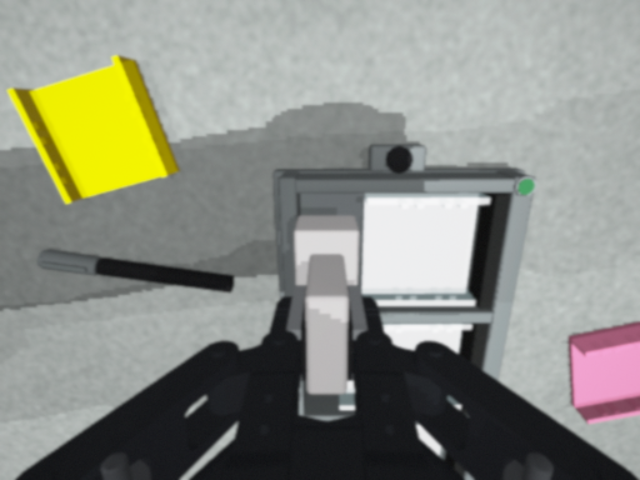

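Call:
drive_tool --increments '[5, 0.02, 0.015, 0, 0.002, 5, 0, 0, -0.08, 0, 5, 0, 0, -0.07, 0, 5, 0, 0, 0, 0]'

```text
t: 5.75
position: [0.5283, 0.0704, 0.0752]
orientation: [-3.139, 0.0, 1.582]
contact_force: [-0.2, 0.8, -1.4]
opening: 0.0149
grip_force: 52.8
```

Call:
drive_tool --increments '[5, -0.015, -0.006, 0, 0, 5, 0, 0, -0.06, 0, 5, 0, 0, -0.05, 0, 5, 0, 0, -0.02, 0, 5, 0, 0, 0, 0, 5, 0, 0, 0, 0]'

```text
t: 6.25
position: [0.5267, 0.0697, 0.0576]
orientation: [-3.141, 0.0, 1.582]
contact_force: [0.2, 0.7, -0.8]
opening: 0.0156
grip_force: 52.8
```

Call:
drive_tool --increments '[5, 0, 0, -0.013, 0, 5, 0, 0, 0, 0, 5, 0, 0, -0.007, 0, 5, 0, 0, 0, 0, 5, 0, 0, 0, 0]'

```text
t: 6.67
position: [0.5269, 0.0697, 0.0549]
orientation: [3.141, -0.0, 1.582]
contact_force: [-0.3, -0.5, -1.9]
opening: 0.0153
grip_force: 52.8
```

Call:
drive_tool --increments '[5, 0, 0, -0.005, 0, 5, 0, 0, 0, 0, 5, 0, 0, -0.003, 0, 5, 0, 0, 0, 0]'

```text
t: 7.0
position: [0.527, 0.0698, 0.0542]
orientation: [3.141, -0.0, 1.582]
contact_force: [-1.4, 1.6, 4.2]
opening: 0.0155
grip_force: 53.5
```

Call:
drive_tool --increments '[5, 0.01, 0, 0, 0, 5, 0.01, 0, 0, 0, 5, 0, 0, 0, 0, 5, 0, 0, 0, 0]'

```text
t: 7.33
position: [0.5301, 0.0697, 0.0541]
orientation: [3.141, -0.0, 1.582]
contact_force: [-1.3, 0.6, 5.7]
opening: 0.0153
grip_force: 53.8
```

Call:
drive_tool --increments '[5, 0.01, 0, 0, 0, 5, 0.007, 0, 0, 0, 5, 0, 0, 0, 0, 5, 0, 0, 0, 0]'

```text
t: 7.67
position: [0.5324, 0.0697, 0.0541]
orientation: [3.142, -0.0, 1.582]
contact_force: [-3.6, 0.4, 7.0]
opening: 0.0156
grip_force: 54.0
```

Call:
drive_tool --increments '[5, 0.007, 0, 0, 0, 5, 0, 0, 0, 0, 5, 0, 0, 0, 0]'

```text
t: 7.92
position: [0.5332, 0.0697, 0.0542]
orientation: [-3.141, -0.0, 1.582]
contact_force: [-5.3, 0.4, 7.0]
opening: 0.0154
grip_force: 54.1
```

Call:
drive_tool --increments '[5, 0.007, 0, 0, 0, 5, 0, 0, 0, 0, 5, 0, 0, 0, 0]'

```text
t: 8.17
position: [0.5338, 0.0697, 0.0542]
orientation: [-3.14, -0.0, 1.582]
contact_force: [-7.5, 0.0, 9.7]
opening: 0.015
grip_force: 54.4
```

Call:
drive_tool --increments '[5, 0.007, 0, 0, 0, 5, 0, 0, 0, 0, 5, 0, 0, 0, 0]'

```text
t: 8.42
position: [0.5342, 0.0697, 0.0542]
orientation: [-3.139, -0.0, 1.582]
contact_force: [-10.7, 0.5, 11.3]
opening: 0.0154
grip_force: 54.7
```

Call:
drive_tool --increments '[5, 0.005, 0, 0, 0, 5, 0, 0, 0, 0, 5, 0, 0, 0, 0]'

```text
t: 8.67
position: [0.5346, 0.0697, 0.0542]
orientation: [-3.138, -0.0, 1.582]
contact_force: [-13.2, 0.4, 13.7]
opening: 0.0158
grip_force: 54.9
```

```bash
python3 - <<'E'
from h import *
im,d,W,cal=cloud('wrist'); s=robot.state()
print(s['position'],s['orientation'],s['contact_force'],s['ft_torque'],s['grip_force'])
X,Y,Z=W[...,0],W[...,1],W[...,2]
pc=lambda a:np.round(np.nanpercentile(a,[1,50,99])*1000,1) if a.size else None
for y in np.arange(.03,.11,.008):
    k=abs(Y-y)<.004
    print(round(y,3),'tray floor x',pc(X[k&(Z>.0215)&(Z<.028)&(X>.53)&(X<.635)]),'wall',pc(X[k&(Z>.041)&(Z<.047)&(X>.61)&(X<.65)]))
m=(Z>.037)&(Z<.0415)&(X>.56)&(X<.615)&(Y>.09)&(Y<.107)
print('sidewall slope',np.polyfit(X[m],Y[m],1),'z',np.median(Z[m]),np.median(Z[m&(X<.575)]),np.median(Z[m&(X>.6)]))
b=(abs(X-.536)<.025)&(abs(Y-.07)<.045)&(abs(Z-.046)<.003)&(Y>.08)&(Y<.103)
print('dam body',pc(X[b]),pc(Y[b]),pc(Z[b]))
cv2.imwrite('pics/w4.png',cv2.resize(im[:,:,::-1],(800,600)))
E
```

```text
[0.53457085 0.06969669 0.05420723] [-3.13833673e+00 -6.14110917e-05  1.58235850e+00] [-13.29989359   0.46425122  13.50184853] [-0.11534228  2.86901579  0.01314774] 54.93799388408661
0.03 tray floor x None wall [610.5 623.8 637.5]
0.038 tray floor x [567.3 592.9 619.8] wall [619.4 627.7 637.4]
0.046 tray floor x [565.4 592.9 619.6] wall [619.3 627.8 637.1]
0.054 tray floor x [557.7 591.3 619.5] wall [619.3 627.5 637.3]
0.062 tray floor x [552.9 586.6 619.5] wall [618.9 627.6 637.3]
0.07 tray floor x [552.4 586.4 619.3] wall [619.  627.3 637.1]
0.078 tray floor x [552.2 586.  619.1] wall [618.9 627.3 636.9]
0.086 tray floor x [551.8 585.6 619.1] wall [618.6 627.3 637.1]
0.094 tray floor x [551.7 587.4 619.2] wall [618.8 627.4 636.8]
0.102 tray floor x [530.4 540.8 548.7] wall [611.8 626.9 636.9]
sidewall slope [0.00966893 0.09683198] z 0.039808339311687896 0.03978820333275623 0.03972587759527221
dam body [519.5 534.  548.8] [ 80.5  94.9 102.5] [43.4 46.2 48.3]
```

View pics/w4.png

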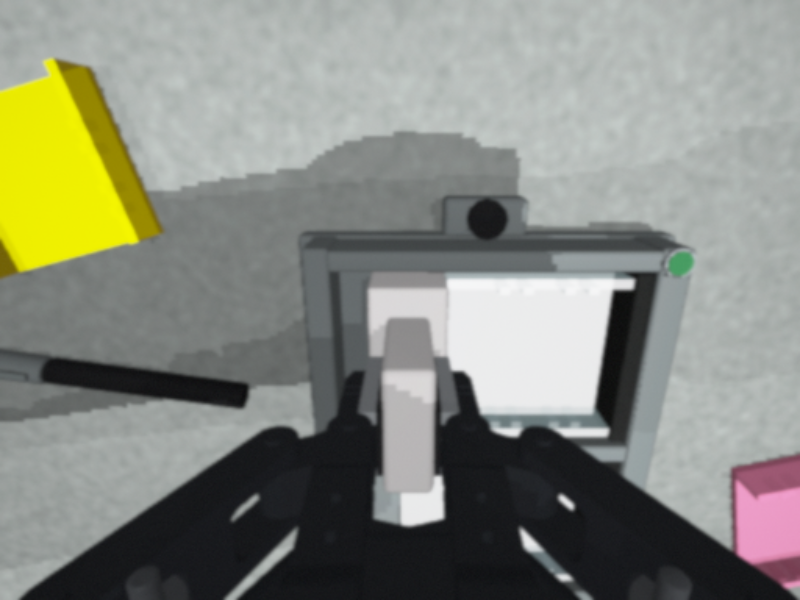

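Call:
drive_tool --increments '[5, 0.005, 0, 0.001, 0, 5, 0, 0, 0, 0, 5, 0.005, 0, 0.001, 0, 5, 0, 0, 0, 0, 5, 0, 0, 0, 0]'

```text
t: 9.13
position: [0.5354, 0.0697, 0.0542]
orientation: [-3.137, -0.0, 1.582]
contact_force: [-15.4, 0.3, 13.7]
opening: 0.0152
grip_force: 55.0
```

```bash
cat > sq.py <<'E'
from h import *
s=robot.state(); print(s['position'],s['orientation'],s['contact_force'],s['ft_torque'],s['grip_force'],s['t'])
def prof(im,W,cal):
    # end of white tray floor: project floor plane z=.024, sample brightness along x at many y
    R=Rotation.from_euler('xyz',cal['rotation']).as_matrix(); o=[]
    xs=np.arange(.605,.635,.0002)
    for y in np.arange(.05,.095,.003):
        P=np.stack([xs,y-.011*(xs-.6)*0+0*xs,0*xs+.024],-1); c=(P-cal['xyz'])@R
        u=(cal['cx']-cal['fx']*c[:,0]/c[:,2]).astype(np.float32); v=(cal['cy']+cal['fy']*c[:,1]/c[:,2]).astype(np.float32)
        g=cv2.remap(cv2.cvtColor(im,cv2.COLOR_RGB2GRAY),u[None],v[None],cv2.INTER_CUBIC)[0].astype(float)
        o.append([y,xs[np.argmin(np.gradient(cv2.GaussianBlur(g[None],(1,0) if 0 else (9,1),0)[0]))],g[0],g.min()])
    return np.array(o)
im,d,W,cal=cloud('wrist'); o=prof(im,W,cal)
print(np.median(o[:,1]),np.polyfit(o[:,0],o[:,1],1),np.round(o[:,1]*1000,1),o[0,2:])
X,Y,Z=W[...,0],W[...,1],W[...,2]
m=(abs(Y-.075)<.02)&(Z>.041)&(Z<.047)&(X>.61)&(X<.65)
print('wall far',np.percentile(X[m],[1,50,99]))
for y in (.062,.07,.078,.086): 
    k=(abs(Y-y)<.004)&(Z>.0215)&(Z<.028)&(X>.53)&(X<.635); print(np.percentile(X[k],99))
E
python3 sq.py
```

```text
[0.5353676  0.06967392 0.05422669] [-3.13679893e+00 -8.97222735e-05  1.58238388e+00] [-15.41845714   0.2676565   13.70187036] [-0.03387065  3.5247607  -0.00471467] 55.003741979599 9.1333
0.6199999999999983 [-0.01166667  0.620895  ] [620.2 620.2 620.4 620.2 620.2 620.2 620.  620.2 620.  620.  620.  619.8
 620.  619.8 619.8] [236.  13.]
wall far [0.61954353 0.62767175 0.63707522]
0.6201049067668668
0.6199242502212718
0.6199088557881774
0.6197534351057047
```

Call:
drive_tool --increments '[5, 0.002, 0, 0, 0, 5, 0, 0, 0, 0, 5, 0, 0, 0, 0, 5, 0, 0, 0, 0, 5, 0, 0, 0, 0, 5, 0, 0, 0, 0]'

```text
t: 9.68
position: [0.5354, 0.0697, 0.0542]
orientation: [-3.136, -0.0, 1.582]
contact_force: [-17.0, 1.1, 13.8]
opening: 0.0158
grip_force: 54.9
```

```bash
python3 sq.py; python3 -c "
from bench import robot
print(robot.finish_job())"
```

```text
[0.53541626 0.06966201 0.05424162] [-3.13634514e+00 -6.07841351e-05  1.58238708e+00] [-17.03426781   1.07549824  13.76087451] [-0.14955482  3.79374822  0.03372549] 54.926621317863464 9.6833
0.6199999999999983 [-0.01238095  0.62094571] [620.2 620.4 620.4 620.  620.2 620.2 620.  620.2 620.  620.  620.  620.
 619.8 619.8 619.8] [236.  13.]
wall far [0.61954792 0.62764016 0.63719154]
0.6202385821681276
0.6199996413625036
0.6199672250784782
0.6197635657924038
the job is handed in; nothing more can be done
None
```

I handed the job in with the white dam still gripped (55 N) and pushing the shortest tray square into its gasket; the camera puts the squeeze at about 2 mm and the wrist force at about 17 N, but no verdict came back.

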